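# Seat a clock plate in a tilted locating nest and close the dog

## Task

Pick up the brass clock plate by its middle block, lay it gently flat on the sloping bed of the nest, about a centimetre up the slope from both rails, and let go only once it rests there, so that it slides down by itself into the low corner. Where it hangs up, ease it along by its block, never forcing it, until it is fully home against both rails, bed it there with a steady light push of about 6 newtons for a second, and take your hand off. Only then slide the locking dog down until it just bears on the plate's edge, and leave the vase, jar, screwdriver and bezel ring alone.

Things in the scene. Friction and masses are not known exactly. Their poses are not given: they have to be found in the camera images.
- plate: Loose brass clock plate, about 0.42 kg, 90 (x) x 70 (y) x 6 mm, lying flat on the bench. Origin: centre of the underside, z up. Four round pillars 8 mm thick at (+-37, +-27) mm reach 26 mm above the origin; a grip block stands in the middle. A half turn looks the same and is as good, as long as the 90 mm side ends along the nest's x.
- plate_block (a point): Centre of the grip block on the plate: 36 (plate's x) x 26 (y) mm, standing from 6 to 36 mm above the plate's origin (this point at 21 mm). Grip it across its 26 mm; push low on its sides.
- nest: Fixed steel bed of the nest, sloping 25 degrees. Origin: the low locating corner on the bed's surface, where the rails' inner faces meet. x and y run along the bed, both slanting uphill; z is its normal; straight downhill is 32 degrees from -x towards -y. The bed reaches x = 175, y = 115 mm. The plate is home when its origin is at x = 45, y = 35, z = 0 mm here, its 90 mm side along x.
- rail_x (a point): Middle of the inner face of the rail at nest x = 0, at the bed; it runs y = 8 to 88 mm, is 10 mm high, 12 mm thick, and takes the plate's 70 mm edge. The rails do not yield: ease the plate along rail_x with 2 to 3 N, bed it with 6 N along nest -y; over 30 N of contact between plate and nest (dog included) is forcing.
- rail_y (a point): Middle of the inner face of the rail at nest y = 0, at the bed; it runs x = 8 to 108 mm, is 10 mm high, 12 mm thick, and takes the plate's 90 mm edge. Bed and rails are oiled and slippery: a plate let go on the open bed slides downhill, meets rail_x and may hang there, short of home or slightly turned.
- dog (a joint): How far (m) the locking dog has slid from its open end, 0 to 0.056, along nest -x at y = 35 mm. Steel block 30 x 30 x 14 mm, nose at x = 140 mm minus this value; it bears on a plate that is home at 0.050. Takes about 3 N to move, stays where left. Guide strips 8 mm high, 8 wide, at y = 14 and 56 mm flank it from x = 125 to 175 mm.
- dog_knob (a point): Centre of the dog's square black knob, 14 x 14 mm, standing along the nest's z from 14 to 54 mm above the bed; this point is 34 mm above the bed and 15 mm uphill (nest +x) of the dog's nose. Push or grip it.
- vase: Green glass vase 72 mm across, 120 mm tall, standing; origin: centre of its foot. To be left alone.
- oil_jar: Small amber jar 40 mm across, 55 mm tall; origin: centre of its foot. To be left alone.
- driver: Screwdriver 160 mm long lying on the bench, along its x; origin under its middle. To be left alone.
- bezel: Brass bezel ring 90 mm across, 10 mm high, lying flat; origin: centre of its underside. To be left alone.

How it is judged:
By the outcome, as a careful person would: the job done as asked, in the order asked, and still so for the second after the job is handed in, with the robot touching nothing.
It also fails if it takes over 72 s, if anything falls off the work surface, if the arm or the gripper's body presses on something with over 40 N, if the wrist force passes 120 N, or if a joint passes its speed limit or range.

## Robot

A 6-joint arm with a two-finger parallel gripper is mounted at the origin on the work surface. World frame = base frame: x ahead of the robot, y to its left, z up, the work surface at z = 0. Lengths are in m, angles in rad, forces in N, time in s.
With the tool pointing down it reaches from about 0.3 to 0.775 m from the base axis. Payload 14.6 kg.
Tool frame: the origin (TCP) lies on the centre line of the jaws, within the pads' length; the fingertips stand 22 mm ahead of it and the grasp point (between the pads) lies 3 mm ahead of it; z points along the fingers, y is the line along which they close (so a half turn about z gives the same grasp; the last joint's range is limited). The gripper opens to 94 mm and grips with 3 to 60 N. Pads are 16 mm wide; open, the fingers measure 119 mm over their backs; the gripper's body (75 mm by 177 mm) begins 78 mm behind the grasp point.
Start: joints at [-1.237, 0.3, 1.521, -0, 1.321, -0.067], TCP at [0.215, -0.506, 0.227] pointing down, gripper open.
Joint ranges: [-3.03, 3.03], [-0.79, 2.21], [0.23, 2.52], [-1.04, 4.18], [0, 3.07], [-2.55, 2.55]. Speed limits (rad/s): [2.22, 2.22, 2.57, 3.14, 3.14, 3.14].

## Interface

Orientations are given as a unit quaternion [w, x, y, z].
In Python, from workcell import readout, optics, manip, finder gives the robot as it stands. The module is installed in compiled form; this text tells all that it offers.
- The arm moves only by the shell command python3 -m pendant 'ROWS' [FORCE]. ROWS is JSON, a list of rows, each an object with "offset": the shift along the tool's x, y, z each as a share of 0.3 m, from -1 to 1, a list of three; "rotation": the turn, a rotation vector about the tool's x, y, z each as a share of 120 degrees, from -1 to 1, a list of three; "gripper": the opening, from 0 (shut) to 1 (fully open). A call has 1 to 20 rows; each row is the pose to reach, as a shift and turn from the pose commanded when the call began, along the tool's axes at that moment; what a row does not reach only later rows make up. A row lasts 1/12 s, in which the tool goes at most 41.7 mm and 7.16 degrees, less where a joint would pass 70% of its speed; a pose out of reach is approached as far as the arm can. A call with a number of a shift or a turn outside -1 to 1 is refused whole. A call with a gripper value outside its range is refused whole. The fingers move at their own pace and stop on an object; FORCE is the grip in N (left out, the last holds). Time passes only in rows, so rows that repeat a pose let the fingers close. It gives the time, the measured TCP pose, the force, the opening and the grip force at its end, in the units of the state.
- readout.read_state(): the state, without advancing time (a new reading comes with each control period).
- optics.snapshot(name): name is "scene" or "top" or "wrist"; returns a dict with "img" (400x640x3 uint8, red, green, blue), "fx", "fy", "cx", "cy" (pixels), "distortion" ([k1, k2, p1, p2, k3] as OpenCV has them; the pictures are not rectified), "R" (3x3) and "t" (3): a world point X has camera coordinates R X + t; the wrist camera has in their place "hand_eye" (4x4, takes a point from camera to tool coordinates, whose origin is the TCP and whose axes are the flange's). Camera axes: x right, y down, z forward; pixel columns grow to the right and rows downward; lengths in m; the calibration is good to about 2 mm. A picture is of the moment at which its call begins: read the wrist's pose just before it. There is no depth.
- manip.close_job(): hands the job in; it is judged then, once.
Trained networks look in a picture, given as the dict that the camera call returned (one of the last four; its "shot" number tells which), for a name from the list of things; names that differ only in an ending like _2 or _b are one class to them, and where a whole thing is asked for, a point or a joint stands for the part that bears it (a point fixed in the world has none). Each returns a list of dicts, best first, with "p" (0 to 1); they miss things now and then, are a little off and sometimes report something else, mostly with a low value. They report only what shows in the picture. A call takes as long as a camera call.
- finder.find_in(query, picture): "location" ([x, y, z] in m, in world coordinates, good to about 4 mm: the middle of the surface that is visible of it).
- finder.outline_of(query, picture): "pixels" (400x640 bool, what is visible of it).
The state is a dict: "time": time; "joints": joint angles; "dq": joint speeds; "joint_torque": joint torques, N m; "tool_pos": TCP position; "ee_rot": TCP orientation; "contact_force": force on the tool from outside, world axes, zero at the start; "wrist_torque": the same for the moment, N m; "finger_gap": finger opening in m; "finger_force": force on a finger pad.
Only numpy, scipy, OpenCV 4.12 (cv2) and the standard library are available. Lean on these libraries where they do the work, as an engineer would, in place of code of your own. Each camera call takes 0.05 s, during which the arm holds its last target. There are 200 camera calls.

## Working session

There is one attempt and no reset: what is moved stays moved. The work goes in short steps, Python scripts to look and compute and a shell command to move; the robot and the scene stay as the last step left them, time stands still between calls to the robot, and variables do not carry over. Pictures are saved under pics/ and viewed, at most 11 in all, crops included, and the job is handed in when it is done.

```bash
mkdir -p pics; cat > h.py <<'E'
import numpy as np, cv2, json
from scipy.spatial.transform import Rotation as R
from workcell import readout, optics, manip, finder
def st():
    s=readout.read_state(); return s
def q2R(q): return R.from_quat([q[1],q[2],q[3],q[0]])
E
python3 - <<'E'
from h import *
s=st(); print(s['time'],s['tool_pos'],s['ee_rot'],s['finger_gap'])
for n in ['top','scene']:
    p=optics.snapshot(n); cv2.imwrite(f'pics/{n}0.png',p['img'][:,:,::-1])
    print(n,p['fx'],p['distortion'],'cam',-np.array(p['R']).T@p['t'])
    for q in ['plate','plate_block','nest','rail_x','rail_y','dog','dog_knob','vase','oil_jar','driver','bezel']:
        r=finder.find_in(q,p); print(q,[(np.round(d['location'],4).tolist(),round(d['p'],2)) for d in r[:2]])
E
```

```text
0.0 [ 0.21449962 -0.50619472  0.22689705] [-5.67255544e-04  9.79986440e-01  1.99063436e-01 -6.69825996e-05] 0.09381390870932296
top 496.85067132607037 [0.03974753 0.         0.         0.         0.        ] cam [0.24469549 0.00808959 1.52424569]
plate [([0.4529, 0.1777, 0.0055], 0.78), ([0.2912, 0.3979, 0.0087], 0.42)]
plate_block [([0.4579, 0.1749, 0.007], 0.74)]
nest [([0.5465, -0.1164, 0.089], 0.71)]
rail_x [([0.5454, -0.1224, 0.0919], 0.67)]
rail_y [([0.5454, -0.1224, 0.0919], 0.67)]
dog [([0.4871, -0.1084, 0.1251], 0.73)]
dog_knob [([0.4877, -0.1053, 0.1244], 0.56)]
vase [([0.7445, 0.1615, 0.0739], 0.61)]
oil_jar [([0.4119, -0.3801, 0.0555], 0.63)]
driver [([0.7163, 0.3937, 0.023], 0.52)]
bezel [([0.2933, 0.3976, 0.01], 0.78)]
scene 473.5731199344183 [0.0217787 0.        0.        0.        0.       ] cam [ 0.97108634 -0.70493339  1.17601289]
plate [([0.4623, 0.168, 0.0048], 0.81)]
plate_block [([0.4614, 0.1711, 0.004], 0.71)]
nest [([0.5499, -0.1269, 0.0853], 0.96)]
rail_x [([0.5541, -0.1233, 0.0854], 0.62)]
rail_y [([0.5541, -0.1233, 0.0854], 0.62)]
dog [([0.4921, -0.1086, 0.126], 0.72)]
dog_knob [([0.4928, -0.1079, 0.1285], 0.43)]
vase [([0.7308, 0.1389, 0.0844], 0.91)]
oil_jar [([0.4179, -0.3903, 0.0547], 0.52), ([0.4641, 0.1704, 0.0027], 0.35)]
driver [([0.7224, 0.3884, 0.0205], 0.5)]
bezel [([0.2975, 0.3871, 0.0109], 0.48)]
```

```bash
python3 - <<'E'
import cv2,numpy as np
a=cv2.imread('pics/top0.png');b=cv2.imread('pics/scene0.png')
cv2.imwrite('pics/c0.png',np.vstack([a[100:400:1,120:520][:300],b[100:400,120:520]]))
E
```

```text
(no output)
```

View pics/top0.png

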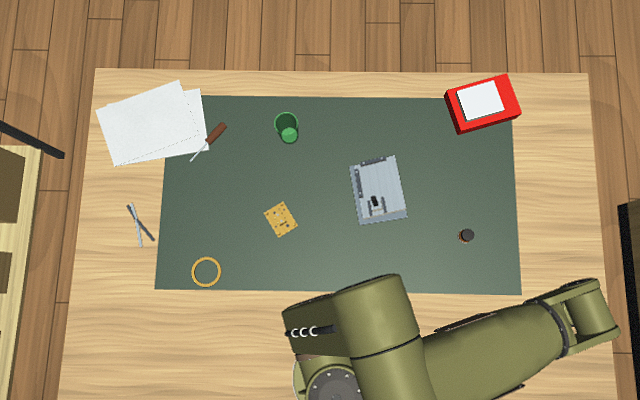

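View pics/scene0.png

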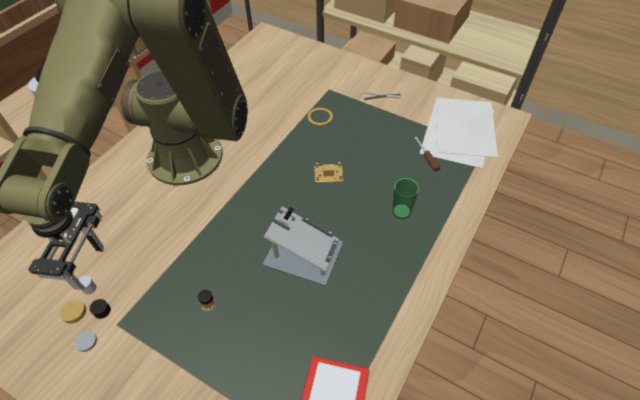

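```bash
cat >> h.py <<'E'
def goto(pos,Rt,s=None):
    "print shares for the offset/rotation to reach pose from measured pose"
    s=s or st(); R0=q2R(s['ee_rot']).as_matrix()
    o=R0.T@(np.array(pos)-s['tool_pos'])/0.3; r=R.from_matrix(R0.T@Rt).as_rotvec()/np.deg2rad(120)
    print('offset',np.round(o,4).tolist(),'rot',np.round(r,4).tolist(),'mm',round(np.linalg.norm(o)*300,1),'deg',round(np.linalg.norm(r)*120,1))
def down(yaw): # tool pointing down, tool x at yaw
    c,s=np.cos(yaw),np.sin(yaw); return np.array([[c,s,0],[s,-c,0],[0,0,-1.]])
E
python3 - <<'E'
from h import *
p=optics.snapshot('wrist'); print(p['hand_eye'],p['fx'],p['cx'],p['cy'],p['distortion'])
for y in (0,): goto([0.50,-0.12,0.38],down(y))
goto([0.50,-0.12,0.38],q2R(st()['ee_rot']).as_matrix())
E
```

```text
[[-2.50936298e-05 -9.73107193e-01 -2.30352750e-01  6.69752185e-02]
 [ 9.99999786e-01 -1.75065024e-04  6.30612872e-04 -8.96953708e-04]
 [-6.53980631e-04 -2.30352685e-01  9.73106989e-01 -1.57953939e-01]
 [ 0.00000000e+00  0.00000000e+00  0.00000000e+00  1.00000000e+00]] 358.4889060474621 322.8427191880873 201.05915523361261 [-0.07068252  0.          0.          0.          0.        ]
offset [1.3785, -0.8148, -0.5085] rot [-0.0, -0.0, 0.1913] mm 504.0 deg 23.0
offset [1.3785, -0.8148, -0.5085] rot [0.0, 0.0, 0.0] mm 504.0 deg 0.0
```

```bash
python3 -m pendant '[{"offset":[0.7,-0.4,-0.1],"rotation":[0,0,0],"gripper":1},{"offset":[0.7,-0.4,-0.1],"rotation":[0,0,0],"gripper":1},{"offset":[0.7,-0.4,-0.1],"rotation":[0,0,0],"gripper":1},{"offset":[0.7,-0.4,-0.1],"rotation":[0,0,0],"gripper":1},{"offset":[0.7,-0.4,-0.1],"rotation":[0,0,0],"gripper":1},{"offset":[0.7,-0.4,-0.1],"rotation":[0,0,0],"gripper":1}]' && python3 -m pendant '[{"offset":[0.68,-0.41,-0.1],"rotation":[0,0,0.1913],"gripper":1},{"offset":[0.68,-0.41,-0.1],"rotation":[0,0,0.1913],"gripper":1},{"offset":[0.68,-0.41,-0.1],"rotation":[0,0,0.1913],"gripper":1},{"offset":[0.68,-0.41,-0.1],"rotation":[0,0,0.1913],"gripper":1},{"offset":[0.68,-0.41,-0.1],"rotation":[0,0,0.1913],"gripper":1},{"offset":[0.68,-0.41,-0.1],"rotation":[0,0,0.1913],"gripper":1},{"offset":[0.68,-0.41,-0.1],"rotation":[0,0,0.1913],"gripper":1},{"offset":[0.68,-0.41,-0.1],"rotation":[0,0,0.1913],"gripper":1}]'
python3 - <<'E'
from h import *
s=st(); p=optics.snapshot('wrist'); cv2.imwrite('pics/w1.png',p['img'][:,:,::-1]); np.savez('w1.npz',tp=s['tool_pos'],er=s['ee_rot'],he=p['hand_eye'],K=[p['fx'],p['fy'],p['cx'],p['cy']],d=p['distortion'])
for q in ['nest','dog_knob']: print(q,[(d['location'],d['p']) for d in finder.find_in(q,p)])
E
```

```text
time: 1.75
tool_pos: [0.3622, -0.3119, 0.258]
ee_rot: [0.0, 0.98, 0.199, 0.0]
contact_force: [1.0, -0.6, 1.2]
finger_gap: 0.0937
finger_force: 0.0
time: 2.42
tool_pos: [0.5019, -0.1193, 0.2875]
ee_rot: [-0.0, 1.0, 0.002, 0.0]
contact_force: [0.5, -0.2, -0.3]
finger_gap: 0.0938
finger_force: 0.0
nest [([0.5471, -0.1212, 0.0869], 0.77)]
dog_knob [([0.4948, -0.1102, 0.1257], 0.72)]
```

View pics/w1.png

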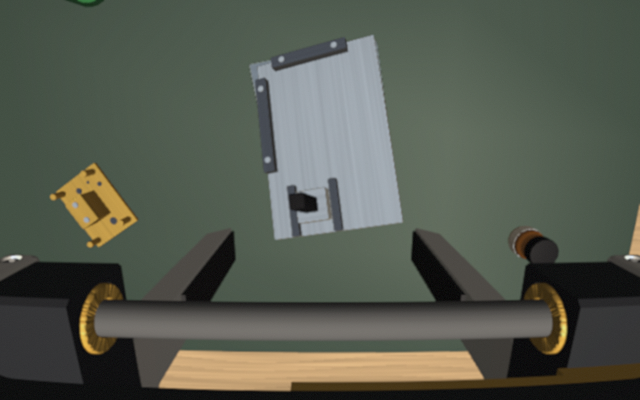

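```bash
python3 - <<'E'
import cv2
a=cv2.imread('pics/w1.png')[25:255,40:420]
cv2.imwrite('pics/w1c.png',cv2.resize(a,None,fx=2.1,fy=2.1,interpolation=cv2.INTER_CUBIC))
E
```

```text
(no output)
```

View pics/w1c.png

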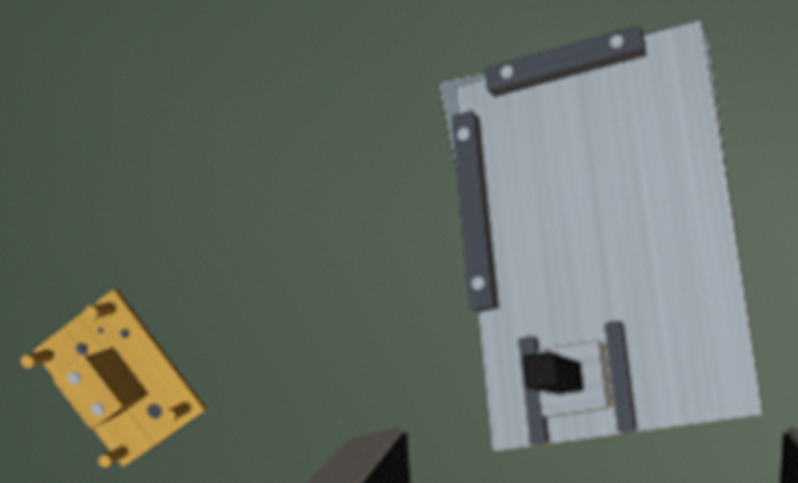

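```bash
cat > fit.py <<'E'
from h import *
from scipy.optimize import least_squares
d=np.load('w1.npz'); K=np.array([[d['K'][0],0,d['K'][2]],[0,d['K'][1],d['K'][3]],[0,0,1]])
T=np.eye(4);T[:3,:3]=q2R(d['er']).as_matrix();T[:3,3]=d['tp']; C=np.linalg.inv(T@d['he'])
def proj(X): return cv2.projectPoints(X.reshape(-1,1,3),cv2.Rodrigues(C[:3,:3])[0],C[:3,3],K,d['d'])[0].reshape(-1,2)
a,b=np.deg2rad(25),np.deg2rad(32)
zw=np.array([np.sin(a)*np.cos(b),np.sin(a)*np.sin(b),np.cos(a)]) # world z in nest
x0=np.array([1,0,0])-zw[0]*zw; x0/=np.linalg.norm(x0); y0=np.cross(zw,x0)
B=np.array([x0,y0,zw]) # world(yaw0) <- nest
def Rn(yaw): return R.from_euler('z',yaw).as_matrix()@B
def run(pts,f,x0):
    P=np.array([p[0] for p in pts],float)/1000; U=np.array([p[1] for p in pts])/2.1+[40,25]
    r=least_squares(lambda v:(proj(f(v,P))-U).ravel(),x0,loss='soft_l1')
    return r.x,(proj(f(r.x,P))-U)
if __name__=='__main__':
    N=[((175,115,0),(760,412)),((0,88,0),(646,54)),((0,8,0),(496,96)),((108,0,0),(497,305)),((8,0,10),(477,114)),((125,52,8),(606,324)),((125,60,8),(623,321)),((125,10,8),(519,339)),((140,50,14),(603,341)),((0,88,10),(640,45)),((108,0,10),(491,308)),((175,60,8),(634,430))]
    v,e=run(N,lambda v,P:P@Rn(v[0]).T+v[1:],[np.pi,0.62,-0.06,0.03]); print('nest',v,'\n',e.round(1).tolist())
    np.save('nest.npy',v)
    print('knob',Rn(v[0])@[.155,.035,.034]+v[1:]); print('bed mid',Rn(v[0])@[.0875,.0575,0]+v[1:])
    L=[((-37,27,26),(92,313)),((-37,-27,26),(28,361)),((37,-27,26),(105,461)),((37,27,26),(172,413)),((-45,35,6),(116,290)),((45,35,6),(204,409)),((45,-35,6),(124,467))]
    for z in (0,):
        v,e=run(L,lambda v,P:P@R.from_euler('z',v[0]).as_matrix().T+[v[1],v[2],z],[-2,0.46,0.17]); print('plate',v,np.rad2deg(v[0]),'\n',e.round(1).tolist())
E
python3 fit.py
```

```text
nest [ 3.27993106  0.61312967 -0.05973618  0.04654131] 
 [[1.5, 0.1], [0.5, 1.2], [-1.2, 1.3], [2.0, 1.9], [-2.4, -2.4], [-1.0, -1.0], [-1.0, -1.1], [-0.5, -0.6], [-1.3, 6.0], [1.1, 0.5], [0.8, -1.2], [0.9, -0.2]]
knob [ 0.48806704 -0.10321917  0.14074624]
bed mid [ 0.54481689 -0.12560664  0.09077869]
plate [-2.56928362  0.4568958   0.17613296] -147.20910802143865 
 [[0.1, -0.4], [0.3, 0.0], [0.5, -0.1], [-0.8, 1.2], [-0.9, -0.6], [0.5, 0.5], [0.1, -0.3]]
```

```bash
python3 - <<'E'
from h import *
goto([0.457,0.176,0.15],down(np.deg2rad(32.8)))
E
```

```text
offset [-0.145, -0.9936, 0.4573] rot [-0.0, 0.0002, -0.2737] mm 331.0 deg 32.8
```

```bash
python3 -m pendant '[{"offset":[-0.145,-0.994,0.457],"rotation":[0,0,-0.2737],"gripper":0.64},{"offset":[-0.145,-0.994,0.457],"rotation":[0,0,-0.2737],"gripper":0.64},{"offset":[-0.145,-0.994,0.457],"rotation":[0,0,-0.2737],"gripper":0.64},{"offset":[-0.145,-0.994,0.457],"rotation":[0,0,-0.2737],"gripper":0.64},{"offset":[-0.145,-0.994,0.457],"rotation":[0,0,-0.2737],"gripper":0.64},{"offset":[-0.145,-0.994,0.457],"rotation":[0,0,-0.2737],"gripper":0.64},{"offset":[-0.145,-0.994,0.457],"rotation":[0,0,-0.2737],"gripper":0.64},{"offset":[-0.145,-0.994,0.457],"rotation":[0,0,-0.2737],"gripper":0.64},{"offset":[-0.145,-0.994,0.457],"rotation":[0,0,-0.2737],"gripper":0.64},{"offset":[-0.145,-0.994,0.457],"rotation":[0,0,-0.2737],"gripper":0.64},{"offset":[-0.145,-0.994,0.457],"rotation":[0,0,-0.2737],"gripper":0.64},{"offset":[-0.145,-0.994,0.457],"rotation":[0,0,-0.2737],"gripper":0.64},{"offset":[-0.145,-0.994,0.457],"rotation":[0,0,-0.2737],"gripper":0.64}]'
python3 - <<'E'
from h import *
s=st(); p=optics.snapshot('wrist'); cv2.imwrite('pics/w2.png',p['img'][:,:,::-1]); np.savez('w2.npz',tp=s['tool_pos'],er=s['ee_rot'],he=p['hand_eye'],K=[p['fx'],p['fy'],p['cx'],p['cy']],d=p['distortion'])
for q in ['plate','plate_block']: print(q,[(d['location'],d['p']) for d in finder.find_in(q,p)])
E
```

```text
time: 3.65
tool_pos: [0.4581, 0.1757, 0.151]
ee_rot: [0.0, 0.96, 0.282, 0.001]
contact_force: [-0.1, 0.3, -0.1]
finger_gap: 0.0604
finger_force: 0.0
plate [([0.4588, 0.1806, 0.0062], 0.75)]
plate_block [([0.4615, 0.1805, 0.0101], 0.58)]
```

View pics/w2.png

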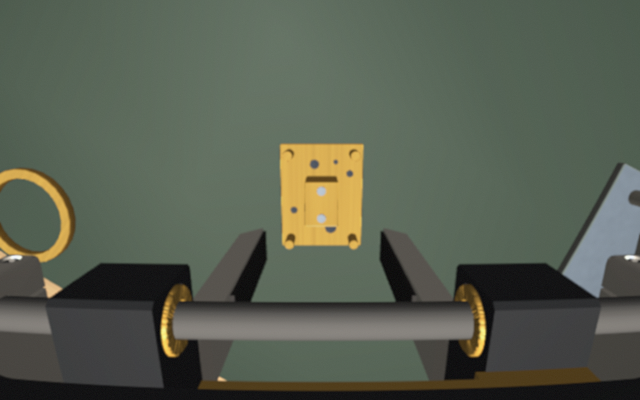

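```bash
python3 - <<'E'
import fit; from fit import *
d=np.load('w2.npz')
T=np.eye(4);T[:3,:3]=q2R(d['er']).as_matrix();T[:3,3]=d['tp']; fit.C=np.linalg.inv(T@d['he'])
L=[((45,35,6),(280,144)),((45,-35,6),(363,144)),((-45,35,6),(281,246)),((-45,-35,6),(361,246)),((37,27,26),(288.5,154.5)),((37,-27,26),(354.5,154.5))]
L=[(a,((u-40)*2.1,(w-25)*2.1)) for a,(u,w) in L]
v,e=run(L,lambda v,P:P@R.from_euler('z',v[0]).as_matrix().T+[v[1],v[2],0],[.57,0.457,0.176]); print('plate',v,np.rad2deg(v[0]),'\n',e.round(1).tolist())
goto([v[1],v[2],0.033],down(v[0])); goto([v[1],v[2],0.1],down(v[0]))
E
```

```text
plate [0.56766035 0.45703683 0.17718574] 32.52454209790098 
 [[-0.2, -0.4], [0.2, -0.1], [1.2, -1.0], [-0.7, -0.8], [-1.3, 1.2], [1.1, 1.4]]
offset [-0.0007, -0.0038, 0.3924] rot [0.0001, -0.0003, 0.0021] mm 117.7 deg 0.3
offset [-0.0006, -0.0037, 0.1691] rot [0.0001, -0.0003, 0.0021] mm 50.7 deg 0.3
```

```bash
python3 -m pendant '[{"offset":[0,-0.0038,0.1],"rotation":[0,0,0],"gripper":0.64},{"offset":[0,-0.0038,0.2],"rotation":[0,0,0],"gripper":0.64},{"offset":[0,-0.0038,0.29],"rotation":[0,0,0],"gripper":0.64},{"offset":[0,-0.0038,0.35],"rotation":[0,0,0],"gripper":0.64},{"offset":[0,-0.0038,0.38],"rotation":[0,0,0],"gripper":0.64},{"offset":[0,-0.0038,0.392],"rotation":[0,0,0],"gripper":0.64},{"offset":[0,-0.0038,0.392],"rotation":[0,0,0],"gripper":0.64}]' && python3 -m pendant '[{"offset":[0,0,0],"rotation":[0,0,0],"gripper":0.2},{"offset":[0,0,0],"rotation":[0,0,0],"gripper":0.2},{"offset":[0,0,0],"rotation":[0,0,0],"gripper":0.2},{"offset":[0,0,0],"rotation":[0,0,0],"gripper":0.2},{"offset":[0,0,0],"rotation":[0,0,0],"gripper":0.2},{"offset":[0,0,0],"rotation":[0,0,0],"gripper":0.2},{"offset":[0,0,0],"rotation":[0,0,0],"gripper":0.2},{"offset":[0,0,0],"rotation":[0,0,0],"gripper":0.2}]' 25 && python3 -m pendant '[{"offset":[0,0,-0.03],"rotation":[0,0,0],"gripper":0.2},{"offset":[0,0,-0.1],"rotation":[0,0,0],"gripper":0.2},{"offset":[0,0,-0.2],"rotation":[0,0,0],"gripper":0.2},{"offset":[0,0,-0.3],"rotation":[0,0,0],"gripper":0.2},{"offset":[0,0,-0.4],"rotation":[0,0,0],"gripper":0.2},{"offset":[0,0,-0.5],"rotation":[0,0,0],"gripper":0.2},{"offset":[0,0,-0.6],"rotation":[0,0,0],"gripper":0.2},{"offset":[0,0,-0.7],"rotation":[0,0,0],"gripper":0.2},{"offset":[0,0,-0.7],"rotation":[0,0,0],"gripper":0.2},{"offset":[0,0,-0.7],"rotation":[0,0,0],"gripper":0.2}]'
```

```text
time: 4.38
tool_pos: [0.4569, 0.1779, 0.0328]
ee_rot: [-0.0, 0.959, 0.283, -0.0]
contact_force: [-0.2, 0.4, 0.2]
finger_gap: 0.0605
finger_force: 0.0
time: 5.05
tool_pos: [0.457, 0.178, 0.0331]
ee_rot: [0.0, 0.959, 0.283, 0.0]
contact_force: [-0.3, -1.8, 5.5]
finger_gap: 0.026
finger_force: 25.0
time: 5.88
tool_pos: [0.4568, 0.1781, 0.2434]
ee_rot: [-0.0, 0.959, 0.283, 0.001]
contact_force: [-0.0, 0.8, -5.5]
finger_gap: 0.0256
finger_force: 25.0
```

```bash
cat >> h.py <<'E'
def nestT():
    from fit import Rn
    v=np.load('nest.npy'); return Rn(v[0]),v[1:]
def place(pn,Rl=None):
    "goto nest point (mm) for TCP with tool x=-nest x, z=-nest z"
    Rw,t=nestT(); Rt=Rw@np.diag([-1,1,-1.]); goto(Rw@(np.array(pn)/1000)+t,Rt)
def where():
    "TCP and contact force in nest axes"
    Rw,t=nestT(); s=st(); Rt=Rw@np.diag([-1,1,-1.])
    print('t',round(s['time'],2),'nest TCP mm',(Rw.T@(s['tool_pos']-t)*1000).round(1),'F',(Rw.T@s['contact_force']).round(1),'rot deg',np.rad2deg((R.from_matrix(Rt.T)*q2R(s['ee_rot'])).as_rotvec()).round(2),'gap',round(s['finger_gap']*1000,1))
E
sed -i 's/((8,0,10),(477,114)),//; s/((140,50,14),(603,341)),//' fit.py; python3 fit.py
python3 -c "
from h import *
place([55,45,120]); where()"
```

```text
nest [ 3.2794755   0.61332815 -0.05935897  0.04816392] 
 [[1.4, 0.5], [0.3, 0.7], [-1.8, 0.9], [1.4, 2.0], [-1.4, -0.9], [-1.3, -1.0], [-1.1, -0.5], [0.9, -0.0], [0.2, -1.2], [0.5, 0.2]]
knob [ 0.48824573 -0.10278498  0.14236886]
bed mid [ 0.54498537 -0.1251983   0.09240131]
plate [-2.56928362  0.4568958   0.17613296] -147.20910802143865 
 [[0.1, -0.4], [0.3, 0.0], [0.5, -0.1], [-0.8, 1.2], [-0.9, -0.6], [0.5, 0.5], [0.1, -0.3]]
offset [-0.0295, 0.9848, 0.1894] rot [-0.0745, -0.1967, 0.1834] mm 301.0 deg 33.5
t 5.88 nest TCP mm [ 184.3 -216.   195.9] F [-2.  -2.  -4.7] rot deg [  8.94  23.61 -22.  ] gap 25.6
```

```bash
python3 -m pendant '[{"offset":[-0.01,0.08,0],"rotation":[-0.01,-0.025,0.023],"gripper":0.2},{"offset":[-0.03,0.2,0],"rotation":[-0.02,-0.05,0.046],"gripper":0.2},{"offset":[-0.03,0.32,0],"rotation":[-0.03,-0.075,0.07],"gripper":0.2},{"offset":[-0.03,0.44,0.05],"rotation":[-0.04,-0.1,0.095],"gripper":0.2},{"offset":[-0.03,0.56,0.1],"rotation":[-0.05,-0.13,0.12],"gripper":0.2},{"offset":[-0.03,0.68,0.15],"rotation":[-0.06,-0.16,0.15],"gripper":0.2},{"offset":[-0.03,0.8,0.17],"rotation":[-0.0745,-0.1967,0.1834],"gripper":0.2},{"offset":[-0.03,0.9,0.18],"rotation":[-0.0745,-0.1967,0.1834],"gripper":0.2},{"offset":[-0.0295,0.96,0.1894],"rotation":[-0.0745,-0.1967,0.1834],"gripper":0.2},{"offset":[-0.0295,0.985,0.1894],"rotation":[-0.0745,-0.1967,0.1834],"gripper":0.2},{"offset":[-0.0295,0.985,0.1894],"rotation":[-0.0745,-0.1967,0.1834],"gripper":0.2},{"offset":[-0.0295,0.985,0.1894],"rotation":[-0.0745,-0.1967,0.1834],"gripper":0.2}]'
python3 - <<'E'
from h import *
where()
s=st(); p=optics.snapshot('wrist'); cv2.imwrite('pics/w3.png',p['img'][:,:,::-1]); np.savez('w3.npz',tp=s['tool_pos'],er=s['ee_rot'],he=p['hand_eye'],K=[p['fx'],p['fy'],p['cx'],p['cy']],d=p['distortion'])
q=optics.snapshot('top'); cv2.imwrite('pics/top3.png',q['img'][:,:,::-1])
cv2.imwrite('pics/w3c.png',cv2.resize(p['img'][20:300,130:510,::-1],None,fx=2,fy=2,interpolation=cv2.INTER_CUBIC))
E
```

```text
time: 6.88
tool_pos: [0.609, -0.0744, 0.1848]
ee_rot: [0.131, 0.972, 0.089, -0.174]
contact_force: [0.0, -0.1, -5.3]
finger_gap: 0.0262
finger_force: 25.0
t 6.88 nest TCP mm [ 54.9  44.  118.2] F [-1.9 -1.1 -4.9] rot deg [ 0.03 -0.18 -0.05] gap 26.2
```

View pics/w3c.png

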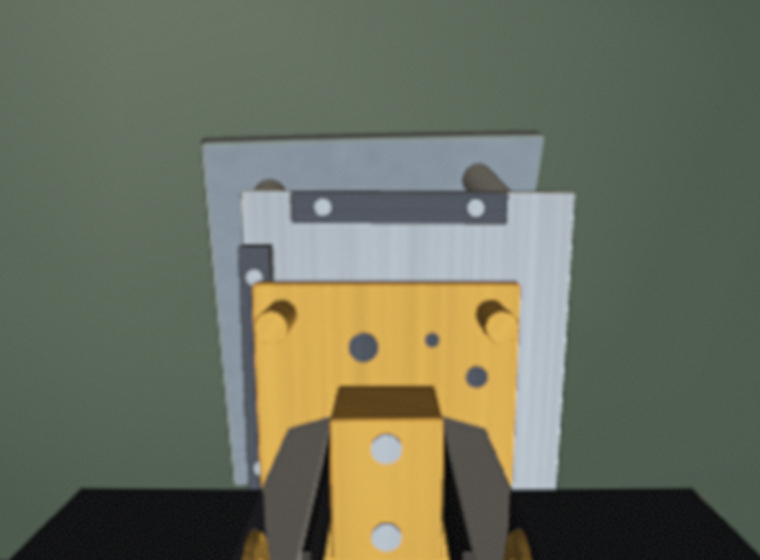

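```bash
cat > fit3.py <<'E'
import fit; from fit import *
d=np.load('w3.npz')
T=np.eye(4);T[:3,:3]=q2R(d['er']).as_matrix();T[:3,3]=d['tp']; fit.C=np.linalg.inv(T@d['he'])
def cv(L): return [(a,((u/2+130-40)*2.1,(w/2+20-25)*2.1)) for a,(u,w) in L]
N=cv([((0,8,10),(292,223)),((0,88,10),(507,223)),((-12,8,10),(292,192)),((-12,88,10),(507,191)),((-12,115,0),(574,193)),((8,0,10),(272,245)),((8,-12,10),(239,245))])
v,e=run(N,lambda v,P:P@Rn(v[0]).T+v[1:],np.load('nest.npy')); print('nest',v,np.rad2deg(v[0]),'\n',e.round(1).tolist())
np.save('nest3.npy',v)
L=cv([((45,-35,27),(253,283)),((45,35,27),(519,283))])
w,e=run(L,lambda v,P:(P@R.from_euler('z',v[2]).as_matrix().T+[v[0],v[1],0])@T[:3,:3].T+T[:3,3],[0,0,0]); print('plate in tool',w,np.rad2deg(w[2]),e.round(1).tolist())
E
python3 fit3.py
```

```text
nest [ 3.27740628  0.61210134 -0.06108377  0.04381554] 187.78154778650293 
 [[0.1, 0.2], [-0.1, 0.6], [-0.3, -0.7], [0.5, 0.2], [-0.3, -0.5], [-0.2, 0.1], [0.4, 0.1]]
plate in tool [-0.00126584 -0.00063356  0.00045256] 0.025929594921560932 [[-0.9, 0.0], [0.9, 0.0]]
```

```bash
cp nest3.npy nest.npy; python3 -c "
from h import *
where(); place([53.7,45.6,42]);place([53.7,45.6,33])"
```

```text
t 6.98 nest TCP mm [ 55.2  43.3 124.2] F [-1.1 -0.9 -3.9] rot deg [-0.06 -0.06 -0.19] gap 25.9
offset [0.0054, 0.0073, 0.2739] rot [0.0005, 0.0005, 0.0016] mm 82.2 deg 0.2
offset [0.0054, 0.0073, 0.3039] rot [0.0005, 0.0005, 0.0016] mm 91.2 deg 0.2
```

```bash
python3 -m pendant '[{"offset":[0.0054,0.0073,0.05],"rotation":[0,0,0.0016],"gripper":0.2},{"offset":[0.0054,0.0073,0.13],"rotation":[0,0,0.0016],"gripper":0.2},{"offset":[0.0054,0.0073,0.2],"rotation":[0,0,0.0016],"gripper":0.2},{"offset":[0.0054,0.0073,0.25],"rotation":[0,0,0.0016],"gripper":0.2},{"offset":[0.0054,0.0073,0.27],"rotation":[0,0,0.0016],"gripper":0.2},{"offset":[0.0054,0.0073,0.28],"rotation":[0,0,0.0016],"gripper":0.2},{"offset":[0.0054,0.0073,0.28],"rotation":[0,0,0.0016],"gripper":0.2},{"offset":[0.0054,0.0073,0.28],"rotation":[0,0,0.0016],"gripper":0.2}]'
python3 - <<'E'
from h import *
where()
p=optics.snapshot('wrist'); cv2.imwrite('pics/w4.png',p['img'][:,:,::-1])
cv2.imwrite('pics/w4c.png',cv2.resize(p['img'][20:300,130:510,::-1],None,fx=2,fy=2,interpolation=cv2.INTER_CUBIC))
E
```

```text
time: 7.65
tool_pos: [0.5859, -0.1004, 0.1109]
ee_rot: [0.132, 0.972, 0.088, -0.172]
contact_force: [-0.3, 0.6, -4.0]
finger_gap: 0.0259
finger_force: 25.0
t 7.65 nest TCP mm [53.2 46.7 41.4] F [-1.2 -1.5 -3.6] rot deg [-0.09  0.04  0.08] gap 25.9
```

View pics/w4c.png

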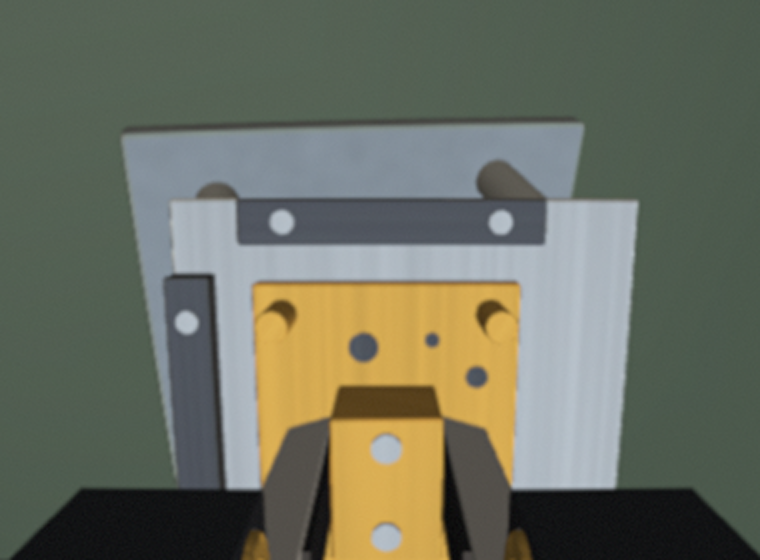

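```bash
python3 -m pendant '[{"offset":[0,0,0.005],"rotation":[0,0,0],"gripper":0.2},{"offset":[0,0,0.01],"rotation":[0,0,0],"gripper":0.2},{"offset":[0,0,0.014],"rotation":[0,0,0],"gripper":0.2},{"offset":[0,0,0.017],"rotation":[0,0,0],"gripper":0.2},{"offset":[0,0,0.019],"rotation":[0,0,0],"gripper":0.2},{"offset":[0,0,0.02],"rotation":[0,0,0],"gripper":0.2}]'; python3 -c "
from h import *
where()"; python3 -m pendant '[{"offset":[0,0,0.001],"rotation":[0,0,0],"gripper":0.2},{"offset":[0,0,0.002],"rotation":[0,0,0],"gripper":0.2},{"offset":[0,0,0.003],"rotation":[0,0,0],"gripper":0.2}]'; python3 -c "
from h import *
where()"
```

```text
time: 8.2
tool_pos: [0.584, -0.1022, 0.1057]
ee_rot: [0.131, 0.972, 0.087, -0.172]
contact_force: [0.4, 5.2, 9.1]
finger_gap: 0.0258
finger_force: 25.0
t 8.2 nest TCP mm [53.3 46.9 35.6] F [ 2.3 -2.8  9.9] rot deg [-0.06  0.05  0.1 ] gap 25.8
time: 8.45
tool_pos: [0.5841, -0.1022, 0.1057]
ee_rot: [0.132, 0.972, 0.087, -0.171]
contact_force: [-0.7, 8.2, 16.0]
finger_gap: 0.0258
finger_force: 25.0
t 8.45 nest TCP mm [53.3 46.9 35.6] F [ 5.3 -4.3 16.6] rot deg [-0.07  0.1   0.11] gap 25.8
```

```bash
python3 -m pendant '[{"offset":[0,0,-0.0035],"rotation":[0,0,0],"gripper":0.2},{"offset":[0,0,-0.006],"rotation":[0,0,0],"gripper":0.2},{"offset":[0,0,-0.006],"rotation":[0,0,0],"gripper":0.2},{"offset":[0,0,-0.006],"rotation":[0,0,0],"gripper":0.2}]'; python3 -c "
from h import *
where()"
```

```text
time: 8.78
tool_pos: [0.5841, -0.1022, 0.1057]
ee_rot: [0.132, 0.972, 0.087, -0.172]
contact_force: [2.0, 3.6, 5.8]
finger_gap: 0.0259
finger_force: 25.0
t 8.78 nest TCP mm [53.3 46.9 35.7] F [-0.2 -1.7  6.9] rot deg [-0.07 -0.    0.09] gap 25.9
```

```bash
python3 -m pendant '[{"offset":[0,0,-0.0035],"rotation":[0,0,0],"gripper":0.2},{"offset":[0,0,-0.0035],"rotation":[0,0,0],"gripper":0.2},{"offset":[0,0,-0.0035],"rotation":[0,0,0],"gripper":1},{"offset":[0,0,-0.0035],"rotation":[0,0,0],"gripper":1},{"offset":[0,0,-0.0035],"rotation":[0,0,0],"gripper":1},{"offset":[0,0,-0.0035],"rotation":[0,0,0],"gripper":1},{"offset":[0,0,-0.0035],"rotation":[0,0,0],"gripper":1},{"offset":[0,0,-0.0035],"rotation":[0,0,0],"gripper":1},{"offset":[0,0,-0.0035],"rotation":[0,0,0],"gripper":1},{"offset":[0,0,-0.0035],"rotation":[0,0,0],"gripper":1},{"offset":[0,0,-0.0035],"rotation":[0,0,0],"gripper":1},{"offset":[0,0,-0.0035],"rotation":[0,0,0],"gripper":1}]'
python3 - <<'E'
from h import *
where()
s=st(); p=optics.snapshot('wrist'); cv2.imwrite('pics/w5.png',p['img'][:,:,::-1]); np.savez('w5.npz',tp=s['tool_pos'],er=s['ee_rot'],he=p['hand_eye'],K=[p['fx'],p['fy'],p['cx'],p['cy']],d=p['distortion'])
cv2.imwrite('pics/w5c.png',cv2.resize(p['img'][20:300,130:510,::-1],None,fx=2,fy=2,interpolation=cv2.INTER_CUBIC))
E
```

```text
time: 9.78
tool_pos: [0.5841, -0.1021, 0.1061]
ee_rot: [0.131, 0.972, 0.088, -0.173]
contact_force: [0.0, 0.4, -0.3]
finger_gap: 0.089
finger_force: 0.0
t 9.78 nest TCP mm [53.4 46.8 36. ] F [-0.2 -0.4 -0.2] rot deg [-0.06 -0.06  0.08] gap 89.0
```

View pics/w5c.png

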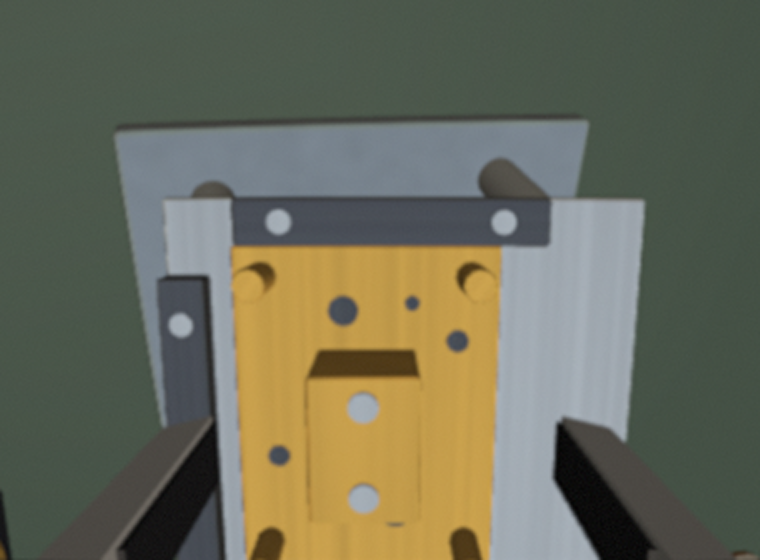

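```bash
python3 -m pendant '[{"offset":[0.01,-0.01,0.002],"rotation":[0,0,0],"gripper":0.9},{"offset":[0.02,-0.018,0.004],"rotation":[0,0,0],"gripper":0.45},{"offset":[0.03,-0.022,0.005],"rotation":[0,0,0],"gripper":0.45},{"offset":[0.03,-0.022,0.005],"rotation":[0,0,0],"gripper":0.45},{"offset":[0.03,-0.022,0.005],"rotation":[0,0,0],"gripper":0.45},{"offset":[0.03,-0.022,0.005],"rotation":[0,0,0],"gripper":0.45},{"offset":[0.03,-0.022,0.005],"rotation":[0,0,0],"gripper":0.45},{"offset":[0.03,-0.022,0.005],"rotation":[0,0,0],"gripper":0.45},{"offset":[0.03,-0.022,0.005],"rotation":[0,0,0],"gripper":0.45},{"offset":[0.03,-0.022,0.005],"rotation":[0,0,0],"gripper":0.45}]' 10
python3 -c "
from h import *
where()"
```

```text
time: 10.67
tool_pos: [0.5905, -0.0952, 0.1]
ee_rot: [0.131, 0.972, 0.088, -0.173]
contact_force: [-0.3, -0.4, -0.3]
finger_gap: 0.0427
finger_force: 0.0
t 10.67 nest TCP mm [44.4 40.3 34.5] F [ 0.2  0.2 -0.5] rot deg [-0.06 -0.06  0.08] gap 42.7
```

```bash
python3 -m pendant '[{"offset":[0,-0.006,0],"rotation":[0,0,0],"gripper":0.45},{"offset":[0,-0.011,0],"rotation":[0,0,0],"gripper":0.45},{"offset":[0,-0.016,0],"rotation":[0,0,0],"gripper":0.45},{"offset":[0,-0.02,0],"rotation":[0,0,0],"gripper":0.45},{"offset":[0,-0.022,0],"rotation":[0,0,0],"gripper":0.45}]'
python3 -c "
from h import *
where()"
python3 -m pendant '[{"offset":[0,-0.002,0],"rotation":[0,0,0],"gripper":0.45},{"offset":[0,-0.004,0],"rotation":[0,0,0],"gripper":0.45},{"offset":[0,-0.006,0],"rotation":[0,0,0],"gripper":0.45}]' >/dev/null
python3 -c "
from h import *
where()"
```

```text
time: 11.08
tool_pos: [0.5891, -0.0886, 0.0985]
ee_rot: [0.131, 0.972, 0.088, -0.173]
contact_force: [0.3, -2.1, 0.2]
finger_gap: 0.0423
finger_force: 0.6
t 11.08 nest TCP mm [44.4 33.4 34.5] F [ 0.1  2.1 -0.4] rot deg [-0.06 -0.06  0.07] gap 42.3
t 11.33 nest TCP mm [44.4 31.9 34.5] F [-1.   1.1  0. ] rot deg [-0.06 -0.06  0.08] gap 42.5
```

```bash
cat > w.sh <<'E'
python3 -c "
from h import *
where()"
E
chmod +x w.sh
python3 -m pendant '[{"offset":[0,-0.002,0],"rotation":[0,0,0],"gripper":0.45},{"offset":[0,-0.004,0],"rotation":[0,0,0],"gripper":0.45},{"offset":[0,-0.006,0],"rotation":[0,0,0],"gripper":0.45}]' >/dev/null; ./w.sh
python3 -m pendant '[{"offset":[0,-0.002,0],"rotation":[0,0,0],"gripper":0.45},{"offset":[0,-0.004,0],"rotation":[0,0,0],"gripper":0.45}]' >/dev/null; ./w.sh
python3 -m pendant '[{"offset":[0,-0.002,0],"rotation":[0,0,0],"gripper":0.45}]' >/dev/null; ./w.sh
python3 -m pendant '[{"offset":[0,-0.002,0],"rotation":[0,0,0],"gripper":0.45}]' >/dev/null; ./w.sh
```

```text
t 11.58 nest TCP mm [44.4 30.  34.5] F [-0.3  0.6 -0.7] rot deg [-0.06 -0.05  0.08] gap 42.1
t 11.75 nest TCP mm [44.4 28.8 34.5] F [-0.2  1.4 -0.6] rot deg [-0.06 -0.05  0.08] gap 42.3
t 11.83 nest TCP mm [44.4 28.2 34.5] F [-0.9  0.5 -0.8] rot deg [-0.06 -0.06  0.08] gap 42.5
t 11.92 nest TCP mm [44.4 27.6 34.5] F [-0.3  0.8  0.4] rot deg [-0.06 -0.06  0.08] gap 42.4
```

```bash
for i in 1 2; do :; done
python3 -m pendant '[{"offset":[0,-0.002,0],"rotation":[0,0,0],"gripper":0.45}]' >/dev/null; ./w.sh
python3 -m pendant '[{"offset":[0,-0.002,0],"rotation":[0,0,0],"gripper":0.45}]' >/dev/null; ./w.sh
python3 - <<'E'
from h import *
s=st(); p=optics.snapshot('wrist'); cv2.imwrite('pics/w6.png',p['img'][:,:,::-1])
cv2.imwrite('pics/w6c.png',cv2.resize(p['img'][80:330,180:480,::-1],None,fx=2.3,fy=2.3,interpolation=cv2.INTER_CUBIC))
E
```

```text
t 12.0 nest TCP mm [44.4 27.  34.5] F [-0.3  1.1  0.1] rot deg [-0.06 -0.06  0.08] gap 42.1
t 12.08 nest TCP mm [44.4 26.8 34.6] F [-1.3  6.  -0.2] rot deg [-0.1  -0.04  0.09] gap 42.2
```

View pics/w6c.png

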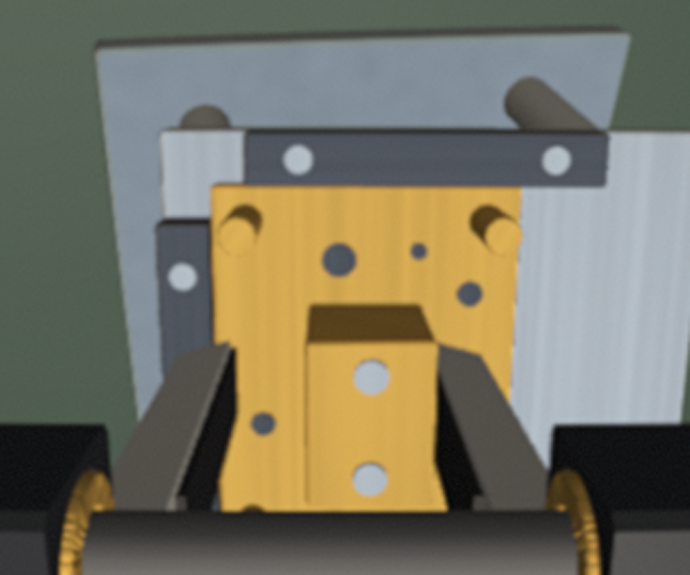

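```bash
H='x'
python3 -m pendant '[{"offset":[0,0,0],"rotation":[0,0,0],"gripper":0.45},{"offset":[0,0,0],"rotation":[0,0,0],"gripper":0.45}]' >/dev/null; ./w.sh
python3 -m pendant '[{"offset":[0,0,0],"rotation":[0,0,0],"gripper":0.45},{"offset":[0,0,0],"rotation":[0,0,0],"gripper":0.45}]' >/dev/null; ./w.sh
```

```text
t 12.3 nest TCP mm [44.4 26.8 34.5] F [-1.3  5.  -0.5] rot deg [-0.08 -0.05  0.1 ] gap 42.4
t 12.47 nest TCP mm [44.4 26.8 34.5] F [-1.9  5.5  0.3] rot deg [-0.08 -0.05  0.1 ] gap 42.6
```

```bash
python3 -m pendant '[{"offset":[0,-0.0003,0],"rotation":[0,0,0],"gripper":0.45},{"offset":[0,-0.0003,0],"rotation":[0,0,0],"gripper":0.45},{"offset":[0,-0.0003,0],"rotation":[0,0,0],"gripper":0.45},{"offset":[0,-0.0003,0],"rotation":[0,0,0],"gripper":0.45}]' >/dev/null; ./w.sh
python3 -m pendant '[{"offset":[0,0,0],"rotation":[0,0,0],"gripper":0.45},{"offset":[0,0,0],"rotation":[0,0,0],"gripper":0.45},{"offset":[0,0,0],"rotation":[0,0,0],"gripper":0.45},{"offset":[0,0,0],"rotation":[0,0,0],"gripper":0.45},{"offset":[0,0,0],"rotation":[0,0,0],"gripper":0.45},{"offset":[0,0,0],"rotation":[0,0,0],"gripper":0.45}]' >/dev/null; ./w.sh
python3 -m pendant '[{"offset":[0,0,0],"rotation":[0,0,0],"gripper":0.45},{"offset":[0,0,0],"rotation":[0,0,0],"gripper":0.45},{"offset":[0,0,0],"rotation":[0,0,0],"gripper":0.45},{"offset":[0,0,0],"rotation":[0,0,0],"gripper":0.45},{"offset":[0,0,0],"rotation":[0,0,0],"gripper":0.45},{"offset":[0,0,0],"rotation":[0,0,0],"gripper":0.45}]' >/dev/null; ./w.sh
```

```text
t 12.8 nest TCP mm [44.4 26.8 34.6] F [-1.1  6.7 -0.3] rot deg [-0.09 -0.04  0.1 ] gap 42.5
t 13.3 nest TCP mm [44.4 26.8 34.6] F [-0.7  5.  -0.3] rot deg [-0.09 -0.04  0.1 ] gap 42.5
t 13.8 nest TCP mm [44.4 26.8 34.6] F [-1.3  5.6  0.5] rot deg [-0.09 -0.04  0.1 ] gap 42.1
```

```bash
python3 -m pendant '[{"offset":[0,0.008,0],"rotation":[0,0,0],"gripper":0.45},{"offset":[0,0.02,0],"rotation":[0,0,0],"gripper":0.45},{"offset":[0,0.028,0],"rotation":[0,0,0],"gripper":0.45},{"offset":[0,0.028,0],"rotation":[0,0,0],"gripper":0.45},{"offset":[0,0.028,-0.03],"rotation":[0,0,0],"gripper":0.45},{"offset":[0,0.028,-0.1],"rotation":[0,0,0],"gripper":0.45},{"offset":[0,0.028,-0.2],"rotation":[0,0,0],"gripper":0.45},{"offset":[-0.1,0.028,-0.3],"rotation":[0,0,0],"gripper":0.45},{"offset":[-0.2,0.028,-0.35],"rotation":[0,0,0],"gripper":0},{"offset":[-0.3,0.028,-0.35],"rotation":[0,0,0],"gripper":0},{"offset":[-0.4,0.028,-0.35],"rotation":[0,0,0],"gripper":0},{"offset":[-0.45,0.028,-0.35],"rotation":[0,0,0],"gripper":0},{"offset":[-0.45,0.028,-0.35],"rotation":[0,0,0],"gripper":0},{"offset":[-0.45,0.028,-0.35],"rotation":[0,0,0],"gripper":0}]'
./w.sh
python3 - <<'E'
from h import *
s=st(); p=optics.snapshot('wrist'); np.savez('w7.npz',tp=s['tool_pos'],er=s['ee_rot'],he=p['hand_eye'],K=[p['fx'],p['fy'],p['cx'],p['cy']],d=p['distortion'])
cv2.imwrite('pics/w7c.png',cv2.resize(p['img'][0:300,130:510,::-1],None,fx=2,fy=2,interpolation=cv2.INTER_CUBIC))
E
```

```text
time: 14.97
tool_pos: [0.4976, -0.0765, 0.2434]
ee_rot: [0.132, 0.972, 0.087, -0.172]
contact_force: [0.2, -0.6, -0.5]
finger_gap: 0.0056
finger_force: 0.0
t 14.97 nest TCP mm [179.4  34.5 140.7] F [-0.3  0.5 -0.5] rot deg [-0.07  0.04  0.1 ] gap 5.6
```

View pics/w7c.png

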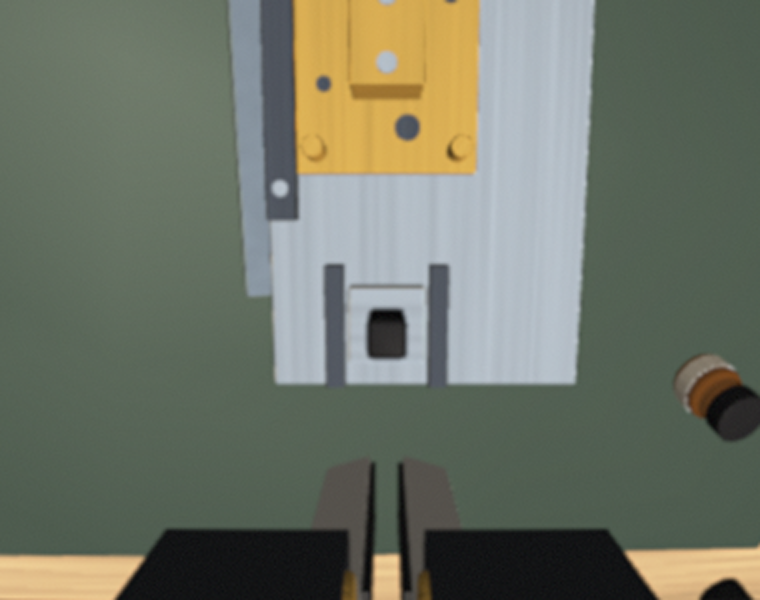

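```bash
python3 - <<'E'
from h import *
d=np.load('w7.npz'); K=np.array([[d['K'][0],0,d['K'][2]],[0,d['K'][1],d['K'][3]],[0,0,1]])
T=np.eye(4);T[:3,:3]=q2R(d['er']).as_matrix();T[:3,3]=d['tp'];T=T@d['he']; Rw,t=nestT()
def nest(u,w,z):
    x=cv2.undistortPoints(np.array([[[u/2+130,w/2]]]),K,d['d'])[0,0]
    r=Rw.T@T[:3,:3]@[x[0],x[1],1]; o=Rw.T@(T[:3,3]-t); return (o+r*(z/1000-o[2])/r[2])*1000
for n,a in dict(guide=(345,265,8),guideend=(345,385,8),knobtopL=(367,358,54),knobtopR=(407,358,54),nose=(386,286,14),plateedge=(386,173,6),railend=(298,219,10)).items(): print(n,nest(*a).round(1))
E
```

```text
guide [125.3  17.9   8. ]
guideend [174.4  17.2   8. ]
knobtopL [155.1  27.6  54. ]
knobtopR [155.2  41.4  54. ]
nose [133.3  34.3  14. ]
plateedge [89.7 34.4  6. ]
railend [107.3  -0.2  10. ]
```

```bash
python3 -m pendant '[{"offset":[0.02,0,0.08],"rotation":[0,0,0],"gripper":0},{"offset":[0.031,0,0.18],"rotation":[0,0,0],"gripper":0},{"offset":[0.031,0,0.25],"rotation":[0,0,0],"gripper":0},{"offset":[0.031,0,0.3],"rotation":[0,0,0],"gripper":0},{"offset":[0.031,0,0.312],"rotation":[0,0,0],"gripper":0},{"offset":[0.031,0,0.312],"rotation":[0,0,0],"gripper":0}]' >/dev/null; ./w.sh
python3 -m pendant '[{"offset":[0.008,0,0],"rotation":[0,0,0],"gripper":0},{"offset":[0.014,0,0],"rotation":[0,0,0],"gripper":0},{"offset":[0.019,0,0],"rotation":[0,0,0],"gripper":0},{"offset":[0.024,0,0],"rotation":[0,0,0],"gripper":0},{"offset":[0.029,0,0],"rotation":[0,0,0],"gripper":0},{"offset":[0.034,0,0],"rotation":[0,0,0],"gripper":0}]' >/dev/null; ./w.sh
```

```text
t 15.52 nest TCP mm [169.6  34.3  45.2] F [0.2 0.1 0.4] rot deg [-0.02 -0.18  0.05] gap 0.5
t 16.02 nest TCP mm [159.8  34.6  46.3] F [2.4 0.5 1.5] rot deg [-0.07 -0.05  0.08] gap 0.4
```

```bash
python3 -m pendant '[{"offset":[0.007,0,0],"rotation":[0,0,0],"gripper":0},{"offset":[0.014,0,0],"rotation":[0,0,0],"gripper":0},{"offset":[0.021,0,0],"rotation":[0,0,0],"gripper":0},{"offset":[0.028,0,0],"rotation":[0,0,0],"gripper":0},{"offset":[0.035,0,0],"rotation":[0,0,0],"gripper":0},{"offset":[0.042,0,0],"rotation":[0,0,0],"gripper":0},{"offset":[0.049,0,0],"rotation":[0,0,0],"gripper":0},{"offset":[0.056,0,0],"rotation":[0,0,0],"gripper":0},{"offset":[0.063,0,0],"rotation":[0,0,0],"gripper":0},{"offset":[0.07,0,0],"rotation":[0,0,0],"gripper":0},{"offset":[0.077,0,0],"rotation":[0,0,0],"gripper":0},{"offset":[0.084,0,0],"rotation":[0,0,0],"gripper":0},{"offset":[0.091,0,0],"rotation":[0,0,0],"gripper":0},{"offset":[0.098,0,0],"rotation":[0,0,0],"gripper":0},{"offset":[0.105,0,0],"rotation":[0,0,0],"gripper":0},{"offset":[0.112,0,0],"rotation":[0,0,0],"gripper":0},{"offset":[0.116,0,0],"rotation":[0,0,0],"gripper":0},{"offset":[0.116,0,0],"rotation":[0,0,0],"gripper":0}]' >/dev/null; ./w.sh
python3 -m pendant '[{"offset":[0.002,0,0],"rotation":[0,0,0],"gripper":0},{"offset":[0.004,0,0],"rotation":[0,0,0],"gripper":0}]' >/dev/null; ./w.sh
```

```text
t 17.52 nest TCP mm [124.8  34.6  45.9] F [-0.6 -0.2 -0.4] rot deg [-0.06 -0.05  0.07] gap 0.8
t 17.68 nest TCP mm [123.9  34.6  45.9] F [ 2.3 -0.5  0.4] rot deg [-0.05 -0.07  0.08] gap 0.5
```

```bash
python3 -m pendant '[{"offset":[0.002,0,0],"rotation":[0,0,0],"gripper":0},{"offset":[0.004,0,0],"rotation":[0,0,0],"gripper":0},{"offset":[0.005,0,0],"rotation":[0,0,0],"gripper":0}]' >/dev/null; ./w.sh
python3 -m pendant '[{"offset":[0.001,0,0],"rotation":[0,0,0],"gripper":0},{"offset":[0.002,0,0],"rotation":[0,0,0],"gripper":0}]' >/dev/null; ./w.sh
python3 -m pendant '[{"offset":[0.001,0,0],"rotation":[0,0,0],"gripper":0},{"offset":[0.002,0,0],"rotation":[0,0,0],"gripper":0}]' >/dev/null; ./w.sh
python3 -m pendant '[{"offset":[0.001,0,0],"rotation":[0,0,0],"gripper":0},{"offset":[0.002,0,0],"rotation":[0,0,0],"gripper":0}]' >/dev/null; ./w.sh
```

```text
t 17.93 nest TCP mm [122.4  34.6  45.9] F [ 2.4 -0.3 -1.1] rot deg [-0.05 -0.07  0.08] gap 0.3
t 18.1 nest TCP mm [121.8  34.6  45.9] F [ 2.4 -1.2 -0.6] rot deg [-0.05 -0.07  0.08] gap 0.4
t 18.27 nest TCP mm [121.2  34.6  45.9] F [ 2.4 -1.6 -1. ] rot deg [-0.05 -0.07  0.08] gap 0.7
t 18.43 nest TCP mm [121.   34.6  45.9] F [ 9.8 -0.7  2.6] rot deg [-0.05 -0.14  0.08] gap 0.8
```

```bash
python3 -m pendant '[{"offset":[-0.004,0,0],"rotation":[0,0,0],"gripper":0},{"offset":[-0.015,0,0],"rotation":[0,0,0],"gripper":0},{"offset":[-0.035,0,0],"rotation":[0,0,0],"gripper":0},{"offset":[-0.05,0,0],"rotation":[0,0,0],"gripper":0},{"offset":[-0.05,0,-0.05],"rotation":[0,0,0],"gripper":0},{"offset":[-0.05,0,-0.15],"rotation":[0,0,0],"gripper":0},{"offset":[-0.05,0,-0.25],"rotation":[0,0,0],"gripper":0},{"offset":[-0.05,0,-0.35],"rotation":[0,0,0],"gripper":0},{"offset":[-0.05,0,-0.42],"rotation":[0,0,0],"gripper":0},{"offset":[-0.05,0,-0.42],"rotation":[0,0,0],"gripper":0},{"offset":[-0.05,0,-0.42],"rotation":[0,0,0],"gripper":0}]'
./w.sh
python3 - <<'E'
from h import *
s=st(); p=optics.snapshot('wrist'); np.savez('w8.npz',tp=s['tool_pos'],er=s['ee_rot'],he=p['hand_eye'],K=[p['fx'],p['fy'],p['cx'],p['cy']],d=p['distortion'])
cv2.imwrite('pics/w8c.png',cv2.resize(p['img'][0:300,130:510,::-1],None,fx=2,fy=2,interpolation=cv2.INTER_CUBIC))
E
```

```text
time: 19.35
tool_pos: [0.548, -0.0619, 0.2564]
ee_rot: [0.132, 0.972, 0.088, -0.172]
contact_force: [-0.2, 0.3, -0.6]
finger_gap: 0.0006
finger_force: 0.0
t 19.35 nest TCP mm [135.6  34.5 172.4] F [-0.1 -0.5 -0.5] rot deg [-0.09  0.04  0.08] gap 0.6
```

View pics/w8c.png

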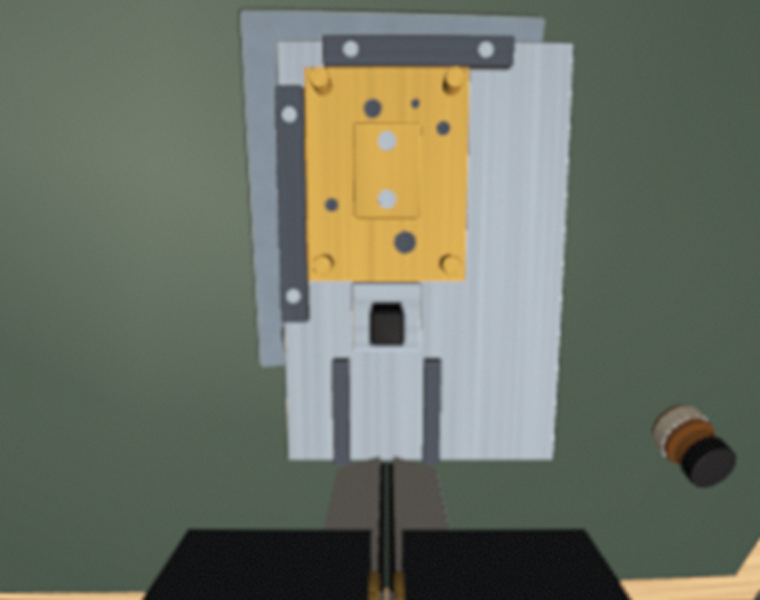

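The plate sits against rail_x (row 67) and rail_y (column 307). The dog's nose bears on its edge at about row 282, and the hand is clear of everything.

```bash
python3 -c "
from h import *
print(manip.close_job())"
```

```text
the job is handed in; nothing more can be done
None
```

The job is handed in at about 19 s: the last picture showed the plate home against both rails, after bedding at about 6 N for a second, with the dog bearing on its edge (last push about 10 N), and the vase, jar, screwdriver and bezel were left alone.

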